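# Tip the kiln lid shut and switch the kiln on

### The job

The little kiln is loaded and its lid is tipped back on its hinge. Push the lid over with your fingertips, best at its wooden handle, and bring it gently down until it is fully shut; only then flip the red power switch on the controller over to on. Leave the ware and everything else where it stands.

Things in the scene. Friction and masses are not known exactly. Their poses are not given: they have to be found in the camera images.
- kiln: Table-top clamshell kiln, fixed: folded-steel stand 235 x 230 mm with a flat hearth board 78 mm above the bench, a thin tan kiln shelf and the ware on it. Origin: centre of its underside. x axis points to its back (the hinge side); its front, where the lid's wooden handle comes down, lies along -x; y runs along the hinge; z up.
- lid (a joint): Lid angle, rad: 0 = shut on the hearth, pi/2 = on end, 2.0 = stop, tipped back. The lid is the white fibre chamber with a steel jacket: a box open below, 200 mm along the hinge, 8 to 208 mm in front of the hinge line, 97 mm high, 0.9 kg. Stiff hinges: it stays where it is left and turns with 3 to 10 N at the handle. No latch.
- lid_hinge (a point): Middle of the hinge line, 115 mm behind the kiln's centre, 80 mm above the bench; axes parallel to the kiln's. The lid turns about the kiln's y axis through this point.
- lid_handle (a point): Centre of the lid's wooden handle bar: 120 mm long (y), 28 mm high (lid z), 22 mm front to back (lid x), 26 mm off the lid's front face on two steel brackets. Lid shut: 245 mm in front of the hinge line, 50 mm above it, 130 mm above the bench. It moves and turns with the lid: axes parallel to the kiln's when shut; its z points to the kiln's back when the lid is on end.
- controller: Controller, a blue steel box fixed to the bench, 120 mm front to back (x), 170 mm wide (y), black top panel 87 mm above the bench. Origin: centre of its underside. x points from front to back, z up. Green display and, nearer the front, three grey keys on its +y half; red power switch on its -y half, with a small red lamp behind it.
- power (a joint): Power switch, rad: 0 = off, the bat leaning 0.35 rad to the controller's front (-x, the side of the grey keys); 0.7 = on, leaning as far to its back (+x, to the red lamp). Pivot along the controller's y axis, 5 mm behind and 45 mm to the -y side of its centre, 88 mm above the bench. Stays where it is left; takes about 2 N at the tip.
- power_tip (a point): Top end of the red bat handle, 34 mm from its pivot, about 120 mm above the bench; the bat is 7 mm thick at the panel, 12 mm near its tip. z runs along the bat, y along its pivot axis.
- ware: The load: terracotta slumping mould, 86 mm across, with a green glass disc on it, 34 mm high in all, standing on the kiln shelf inside the kiln. Origin: centre of its underside, 86 mm above the bench.
- tall_post: Bystander: hollow square tan kiln post, 38 x 38 x 100 mm, standing on the bench by the kiln. Origin under its centre.
- short_post: Bystander: hollow square tan kiln post, 38 x 38 x 50 mm, standing on the bench by the kiln. Origin under its centre.
- jar: Bystander: amber jar with white cap, 52 mm across, 70 mm high. Origin under its centre.
- dish: Bystander: small copper bowl, 84 mm across, 28 mm high. Origin under its centre.
- goggles: Bystander: dark green safety goggles, about 135 x 165 x 54 mm. Origin under their middle.
- brush: Bystander: brush lying on the bench, 170 mm long. Origin at its middle, underneath.
Things that resemble listed ones, but are neither listed nor needed, are in the scene too. Several things have the shape of the ware; the one meant has the colours described above.

How it is judged:
By the outcome, as a careful person would: the job done as asked, in the order asked, and still so for the second after the job is handed in, with the robot touching nothing.
It also fails if it takes over 56 s, if anything falls off the work surface, if the arm or the gripper's body presses on something with over 40 N, if the wrist force passes 120 N, or if a joint passes its speed limit or range.

### The arm

A 7-joint arm with a two-finger parallel gripper is mounted at the origin on the work surface. World frame = base frame: x ahead of the robot, y to its left, z up, the work surface at z = 0. Lengths are in m, angles in rad, forces in N, time in s.
With the tool pointing down it reaches from about 0.425 to 1.025 m from the base axis. Payload 9.4 kg.
Tool frame: the origin (TCP) lies where the fingers leave the gripper's body, on its centre line; the fingertips stand 73 mm ahead of it and the grasp point (between the pads) lies 54 mm ahead of it (robot.pinch_z is the z of the grasp point in the tool frame, in m); z points along the fingers, y is the line along which they close (so a half turn about z gives the same grasp; the last joint's range is limited). The gripper opens to 85 mm and grips with 20 to 120 N. Pads are 22 mm wide; open, the fingers measure 114 mm over their backs; the gripper's body (76 mm by 85 mm) begins 54 mm behind the grasp point. The pads swing forward as they close: fully open they stand 13 mm farther back than shut.
Start: joints at [1.133, 0.599, -0.003, 1.599, 0.002, 0.943, -0.08], TCP at [0.256, -0.678, 0.304] pointing down, gripper open.
Joint ranges: [-2.57, 2.57], [-0.35, 1.97], [-1.29, 1.29], [0.11, 2.56], [-1.05, 4.19], [0.11, 1.86], [-2.63, 2.63]. Speed limits (rad/s): [2.22, 2.22, 3.01, 3.01, 3.14, 3.14, 3.14].

### API

Orientations are given as a unit quaternion [w, x, y, z].
In Python, from plant import robot gives the robot as it stands.
- The arm moves only by the tool jog_arm, never from a script. Its arguments are lists of equal length, an entry for each row: "dr": the turn, a rotation vector about the tool's x, y, z in units of 8 degrees (1.0 is 8 degrees), a list of three; "xyz": the shift along the tool's x, y, z in units of 30 mm (1.0 is 30 mm), a list of three; "claw": the closure, from -1 (fully open) to 1 (shut). In form: {"dr": [[ax, ay, az], ...], "xyz": [[x, y, z], ...], "claw": [claw, ...]}. A call has 1 to 12 rows; each row shifts and turns the commanded pose from where the row before left it, along the tool's axes as they then stand; what a row does not reach is not made up. A row lasts 1/10 s, in which the tool goes at most 50 mm and 8.59 degrees, less where a joint would pass 70% of its speed; a pose out of reach is approached as far as the arm can. A call is refused whole if a number of a shift passes 1 or a number of a turn 1, either way. A call with a gripper value outside its range is refused whole. The fingers move at their own pace and stop on an object; "squeeze" is the grip in N (left out, the last holds). Time passes only in rows, so rows that do not move let the fingers close. It gives the time, the measured TCP pose, the force, the opening and the grip force at its end, in the units of the state.
- robot.observe(): the state, without advancing time (a new reading comes with each control period).
- robot.get_image(name): name is "scene" or "side" or "wrist"; returns a dict with "pixels" (384x512x3 uint8, red, green, blue), "z_map" (384x512 float32, m along the optical axis (not along the pixel's ray), 0 where there is no reading), "fov_y" (degrees; the focal length in pixels is half the picture's height over the tangent of half this angle, whatever the lens; pixels are square), "cx", "cy" (the principal point, pixels), "R" (3x3) and "t" (3): a world point X has camera coordinates R X + t. Camera axes: x right, y down, z forward; pixel columns grow to the right and rows downward; lengths in m; the calibration is good to about 2 mm. The wrist camera is an equidistant fisheye: a pixel r from the principal point sees the ray r / f radians off the axis. A picture is of the moment at which its call begins.
- robot.close_job(): hands the job in; it is judged then, once.
The state is a dict: "clock": time; "qpos": joint angles; "qvel": joint speeds; "joint_efforts": joint torques, N m; "tcp_pos": TCP position; "tool_rot": TCP orientation; "ft_force": force on the tool from outside, world axes, zero at the start; "wrist_torque": the same for the moment, N m; "width": finger opening in m; "gripper_force": force on a finger pad.
Only numpy, scipy, OpenCV 4.12 (cv2) and the standard library are available. Lean on these libraries where they do the work, as an engineer would, in place of code of your own. Each camera call takes 0.05 s, during which the arm holds its last target. There are 200 camera calls.

## Working session

There is one attempt and no reset: what is moved stays moved. The work goes in short steps, Python scripts to look and compute and a tool call to move; the robot and the scene stay as the last step left them, time stands still between calls to the robot, and variables do not carry over. Pictures are saved under pics/ and viewed, at most 10 in all, crops included, and the job is handed in when it is done.

Besides the shell and the picture viewer there is one more tool, called after "Call:" by a JSON object that holds its "method" and its "body", one argument or row to a line. jog_arm: Moves the arm, as the interface text tells. Its arguments: {"type":"object","properties":{"dr":{"type":"array","items":{"type":"array","items":{"type":"number"}}},"xyz":{"type":"array","items":{"type":"array","items":{"type":"number"}}},"claw":{"type":"array","items":{"type":"number"}},"squeeze":{"type":"number"}},"required":["dr","xyz","claw"]}

```bash
mkdir -p pics; ls; cat > h.py <<'E'
import numpy as np, cv2
from plant import robot
def cloud(im):
    z=im["z_map"]; h,w=z.shape; f=h/2/np.tan(np.radians(im["fov_y"])/2)
    u,v=np.meshgrid(np.arange(w),np.arange(h))
    c=np.stack([(u-im["cx"])/f*z,(v-im["cy"])/f*z,z],-1)
    P=(c-np.array(im["t"]))@np.array(im["R"])
    P[z==0]=np.nan
    return P
def save(im,n): cv2.imwrite("pics/"+n,im["pixels"][:,:,::-1])
E
python3 - <<'E'
from h import *
ims=[]
for n in("scene","side"):
    im=robot.get_image(n); np.savez("/tmp/%s.npz"%n,**im); ims.append(im["pixels"]); save(im,n+"0.png"); print(n,im["fov_y"],-np.array(im["R"]).T@im["t"])
print(robot.observe())
E
```

```text
pics
scene 56.4928160157562 [1.22414867 0.13965742 0.79415417]
side 50.289095321035724 [ 0.32868429 -0.59081379  0.91369545]
{'clock': 0.1, 'qpos': array([ 1.13329602,  0.60006844, -0.00253636,  1.60006607,  0.00183212,
        0.94291507, -0.0797911 ]), 'qvel': array([-0.00102555, -0.0016773 , -0.00073192, -0.00145205,  0.00023957,
        0.00022798, -0.00070769]), 'joint_efforts': array([ 5.30309917e-03, -7.77987671e+01,  1.56969734e+00, -2.58626479e+01,
        1.26198379e-02,  5.52516110e-03,  2.38621845e-05]), 'tcp_pos': array([ 0.25581116, -0.67801628,  0.30308073]), 'tool_rot': array([-6.96569195e-04,  9.83764490e-01,  1.79462807e-01, -2.10748087e-04]), 'ft_force': array([-0.14075279,  0.27116489, -0.09539684]), 'wrist_torque': array([0.01751546, 0.0413298 , 0.00900301]), 'gripper_force': 0.0, 'width': 0.08579948176426605}
```

View pics/scene0.png

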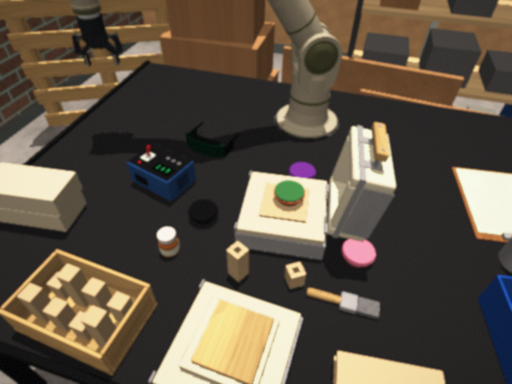

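View pics/side0.png

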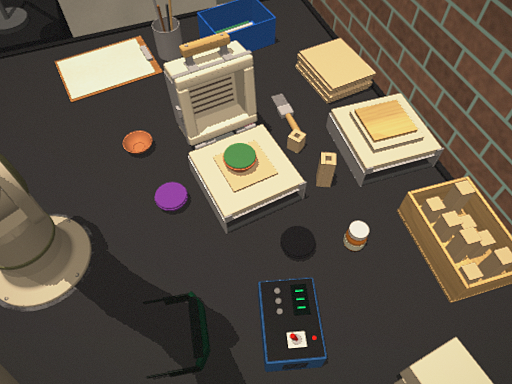

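The scene view shows the kiln's hearth at about (285,213), the open lid at (362,180) with its handle at (380,140), and the controller at (162,172) with its red switch at (150,152). In the side view the handle is at (205,44), the hearth at (246,175) and the switch at (295,338).

```bash
python3 - <<'E'
from h import *
ld=lambda n:dict(np.load("/tmp/%s.npz"%n))
for n in("scene","side"):
    im=ld(n);P=cloud(im);px=im["pixels"].astype(int);r,g,b=px[...,0],px[...,1],px[...,2]
    hsv=cv2.cvtColor(im["pixels"],cv2.COLOR_RGB2HSV)
    z=P[...,2]
    def comp(m,seed,rad=60):
        k,l=cv2.connectedComponents(m.astype(np.uint8)); 
        v,u=np.where(m); i=np.argmin((u-seed[0])**2+(v-seed[1])**2); return l==l[v[i],u[i]]
    S=dict(scene=dict(h=(255,205),hd=(380,140),c=(155,175),sw=(149,149)),side=dict(h=(220,180),hd=(205,44),c=(285,320),sw=(295,337)))[n]
    # hearth
    m=comp((abs(z-.078)<.006),S["h"])
    q=P[m]; R=cv2.minAreaRect(q[:,:2].astype(np.float32)); print(n,"hearth",m.sum(),np.median(q[:,2]),R)
    m=comp((hsv[...,0]>8)&(hsv[...,0]<25)&(hsv[...,1]>110)&(z>.2),S["hd"])
    q=P[m];print("handle",m.sum(),q.mean(0),q.min(0),q.max(0),np.linalg.svd(q-q.mean(0),full_matrices=False)[2][0])
    m=comp(abs(z-.087)<.006,S["c"]);q=P[m];print("panel",m.sum(),np.median(q[:,2]),cv2.minAreaRect(q[:,:2].astype(np.float32)))
    m=comp((r>120)&(g<70)&(b<70),S["sw"]);q=P[m];print("sw",m.sum(),np.nanmean(q,0),q.min(0),q.max(0))
    m=(hsv[...,0]>45)&(hsv[...,0]<85)&(hsv[...,1]>120)&(r+g+b>150)&(abs(z-.087)<.01);q=P[m];print("disp",m.sum(),q.mean(0) if m.sum() else 0)
    # lid side points : tallest etc.
E
```

```text
scene hearth 3338 0.0790190284315131 ((0.5460137128829956, 0.03207312524318695), (0.2294601947069168, 0.23845113813877106), 6.509503364562988)
handle 444 [0.5366602  0.22521147 0.32589223] [0.46524283 0.20679244 0.30954058] [0.58539156 0.24465493 0.33143703] [ 0.99273352  0.10765183 -0.0537702 ]
panel 1388 0.08841273010243489 ((0.4954853653907776, -0.3736598491668701), (0.17017197608947754, 0.12132597714662552), 73.36264038085938)
sw 10 [ 0.47888431 -0.41539026  0.11875918] [ 0.47250705 -0.4192508   0.11397576] [ 0.48468124 -0.41256583  0.12365244]
disp 24 [ 0.52766394 -0.34422187  0.09019356]
side hearth 4258 0.07720774709059414 ((0.5423330068588257, 0.03120630979537964), (0.22692565619945526, 0.24024121463298798), 6.7148847579956055)
handle 623 [0.51899497 0.21808273 0.3220372 ] [0.46118413 0.20336145 0.30703573] [0.58079581 0.24241081 0.33105458] [-0.99435123 -0.1060959  -0.00304752]
panel 4740 0.08634336496160398 ((0.4916751980781555, -0.37563520669937134), (0.1692803055047989, 0.11967258155345917), 73.59954071044922)
sw 29 [ 0.47768406 -0.41909411  0.11319563] [ 0.47123684 -0.42266006  0.09066344] [ 0.48682851 -0.41236855  0.12272033]
disp 63 [ 0.52634262 -0.34797221  0.08829451]
```

Call:
{"method": "jog_arm", "body": {
  "dr": [
    [0,0,-0.95],
    [0,0,-0.95],
    [0,0,-0.95],
    [0,0,-0.95],
    [0,0,-0.95],
    [0,0,-0.95],
    [0,0,-0.95],
    [0,0,-0.95],
    [0,0,-0.95],
    [0,0,-0.95]
  ],
  "xyz": [
    [0,0,-0.55],
    [0,0,-0.55],
    [0,0,-0.55],
    [0,0,-0.55],
    [0,0,-0.55],
    [0,0,-0.55],
    [0,0,-0.55],
    [0,0,-0.55],
    [0,0,-0.55],
    [0,0,-0.55]
  ],
  "claw": [1,1,1,1,1,1,1,1,1,1]
}}

```text
clock: 1.1
tcp_pos: [0.2558, -0.6782, 0.4691]
tool_rot: [-0.0, 0.663, 0.749, 0.0]
ft_force: [-0.3, -0.4, 1.4]
width: -0.0003
gripper_force: 0.0
```

Call:
{"method": "jog_arm", "body": {
  "dr": [
    [0,0,0],
    [0,0,0],
    [0,0,0],
    [0,0,0],
    [0,0,0],
    [0,0,0],
    [0,0,0],
    [0,0,0],
    [0,0,0],
    [0,0,0],
    [0,0,0],
    [0,0,0]
  ],
  "xyz": [
    [1,1,0],
    [1,1,0],
    [1,1,0],
    [1,1,0],
    [1,1,0],
    [1,1,0],
    [1,1,0],
    [1,1,0],
    [1,1,0],
    [1,1,0],
    [1,1,0],
    [1,1,0]
  ],
  "claw": [1,1,1,1,1,1,1,1,1,1,1,1]
}}

```text
clock: 2.3
tcp_pos: [0.5723, -0.2775, 0.4686]
tool_rot: [-0.0, 0.665, 0.747, -0.0]
ft_force: [0.1, -1.2, -0.1]
width: 0.0002
gripper_force: 0.0
```

Call:
{"method": "jog_arm", "body": {
  "dr": [
    [0,0,0],
    [0,0,0],
    [0,0,0],
    [0,0,0],
    [0,0,0],
    [0,0,0],
    [0,0,0],
    [0,0,0],
    [0,0,0],
    [0,0,0],
    [0,0,0],
    [0,0,0]
  ],
  "xyz": [
    [1,0,0],
    [1,0,0],
    [1,0,0],
    [1,0,0],
    [1,0,0],
    [1,0,0],
    [1,0,0],
    [1,0,0],
    [1,0,0],
    [1,0,0],
    [1,0,0],
    [1,0,0]
  ],
  "claw": [1,1,1,1,1,1,1,1,1,1,1,1]
}}

```text
clock: 3.5
tcp_pos: [0.5294, 0.0797, 0.4686]
tool_rot: [-0.0, 0.665, 0.747, -0.0]
ft_force: [-0.5, 0.9, 0.8]
width: 0.0002
gripper_force: 0.0
```

Call:
{"method": "jog_arm", "body": {
  "dr": [
    [0,0,0],
    [0,0,0],
    [0,0,0],
    [0,0,0],
    [0,0,0],
    [0,0,0],
    [0,0,0],
    [0,0,0],
    [0,0,0],
    [0,0,0],
    [0,0,0]
  ],
  "xyz": [
    [1,0,0],
    [1,0,0],
    [1,0,0],
    [1,0,0],
    [1,0,0],
    [1,0,0],
    [1,0.4,0],
    [0,0,0.6],
    [0,0,0.6],
    [0,0,0.6],
    [0,0,0.6]
  ],
  "claw": [1,1,1,1,1,1,1,1,1,1,1]
}}

```text
clock: 4.6
tcp_pos: [0.5172, 0.2885, 0.3958]
tool_rot: [-0.0, 0.665, 0.747, -0.0]
ft_force: [-0.7, 0.0, -0.4]
width: 0.0003
gripper_force: 0.0
```

```bash
python3 - <<'E'
from h import *
a=robot.get_image("scene")["pixels"];b=robot.get_image("side")["pixels"]
f=lambda p:cv2.resize(p,None,fx=3,fy=3,interpolation=cv2.INTER_CUBIC)
cv2.imwrite("pics/a1.png",np.hstack([f(a[60:250,300:430]),f(b[0:190,150:280])])[:,:,::-1])
E
```

```text
(no output)
```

View pics/a1.png

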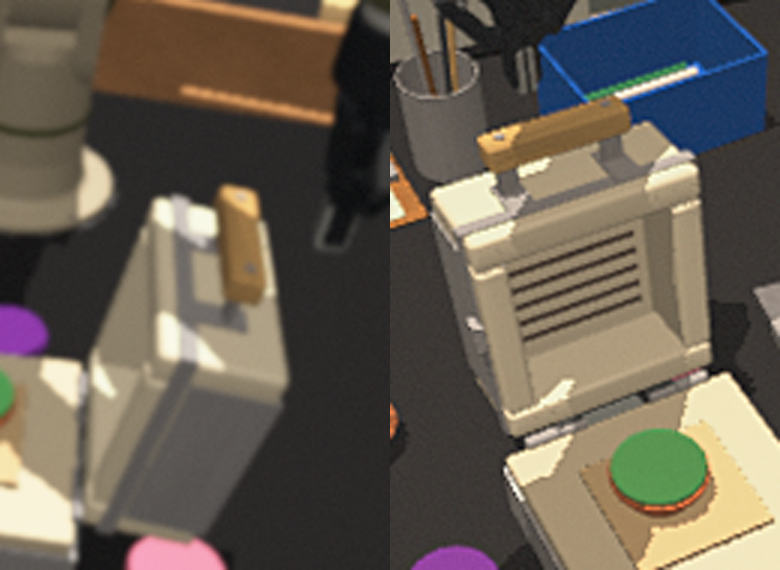

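The fingertips are behind the handle, in the left crop at (330,245), with the handle at (240,245). Next I work out the arc.

```bash
python3 - <<'E'
import numpy as np
phi=np.r_[np.arange(1.9355,.70,-.07),np.linspace(.69,.2555,10)]
p=np.c_[-.2532*np.cos(phi)+.011,-(.2532*np.sin(phi)+.153)]
d=np.diff(p,axis=0)/.03
for i,(a,b) in enumerate(d): print(i,round(phi[i+1]-.2555,2),a.round(2),b.round(2))
E
```

```text
0 1.61 -0.56 -0.19
1 1.54 -0.57 -0.15
2 1.47 -0.58 -0.11
3 1.4 -0.59 -0.07
4 1.33 -0.59 -0.03
5 1.26 -0.59 0.01
6 1.19 -0.59 0.05
7 1.12 -0.58 0.09
8 1.05 -0.58 0.13
9 0.98 -0.56 0.17
10 0.91 -0.55 0.21
11 0.84 -0.53 0.25
12 0.77 -0.52 0.29
13 0.7 -0.49 0.32
14 0.63 -0.47 0.36
15 0.56 -0.44 0.39
16 0.49 -0.42 0.42
17 0.43 -0.31 0.35
18 0.39 -0.25 0.32
19 0.34 -0.24 0.33
20 0.29 -0.22 0.34
21 0.24 -0.2 0.35
22 0.19 -0.19 0.36
23 0.14 -0.17 0.37
24 0.1 -0.15 0.38
25 0.05 -0.13 0.39
26 0.0 -0.11 0.39
```

Call:
{"method": "jog_arm", "body": {
  "dr": [
    [0,0,0],
    [0,0,0],
    [0,0,0],
    [0,0,0]
  ],
  "xyz": [
    [-0.4,0,0.2],
    [-0.4,0,0],
    [-0.3,0,0],
    [-0.3,0,0]
  ],
  "claw": [1,1,1,1]
}}

```text
clock: 5.1
tcp_pos: [0.5222, 0.2487, 0.3929]
tool_rot: [-0.001, 0.665, 0.747, 0.003]
ft_force: [-3.3, 12.9, 9.6]
width: -0.0002
gripper_force: 6.1
```

Call:
{"method": "jog_arm", "body": {
  "dr": [
    [0,0,0],
    [0,0,0],
    [0,0,0],
    [0,0,0],
    [0,0,0],
    [0,0,0]
  ],
  "xyz": [
    [-0.56,0,-0.19],
    [-0.57,0,-0.15],
    [-0.58,0,-0.11],
    [-0.59,0,-0.07],
    [-0.59,0,-0.03],
    [-0.59,0,0.01]
  ],
  "claw": [1,1,1,1,1,1]
}}

```text
clock: 5.7
tcp_pos: [0.5343, 0.1442, 0.4093]
tool_rot: [-0.0, 0.664, 0.747, 0.002]
ft_force: [-2.1, 6.5, 5.5]
width: 0.0001
gripper_force: 3.8
```

```bash
python3 - <<'E'
from h import *
o=robot.observe();print(o["tcp_pos"],o["ft_force"])
a=robot.get_image("scene")["pixels"];b=robot.get_image("side")["pixels"]
f=lambda p:cv2.resize(p,None,fx=3,fy=3,interpolation=cv2.INTER_CUBIC)
cv2.imwrite("pics/a2.png",np.hstack([f(a[60:250,280:410]),f(b[0:190,150:280])])[:,:,::-1])
E
```

```text
[0.53433362 0.14424    0.40925035] [-2.1016993   6.53944473  5.54783539]
```

View pics/a2.png

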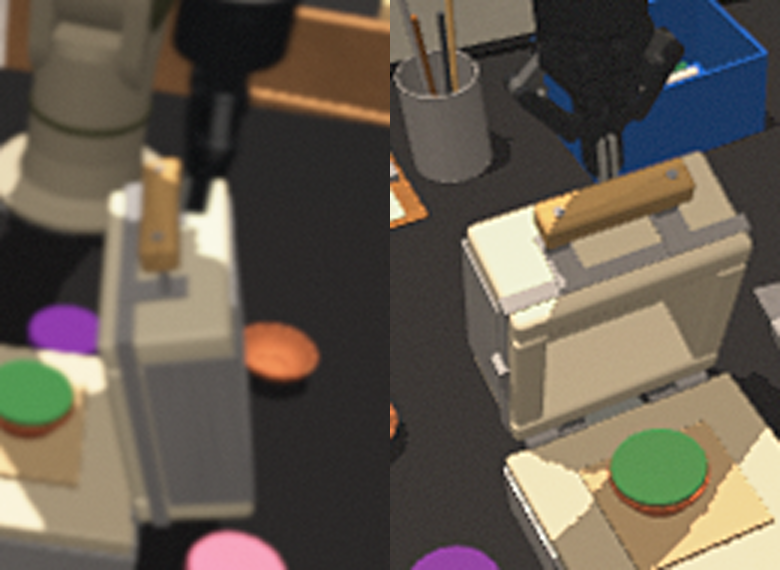

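The lid is now past vertical and leaning forward. The fingertip sits behind the middle of the handle, in the left crop at (205,190) and the right at (605,165), so I continue along the arc.

Call:
{"method": "jog_arm", "body": {
  "dr": [
    [0,0,0],
    [0,0,0],
    [0,0,0],
    [0,0,0],
    [0,0,0],
    [0,0,0],
    [0,0,0],
    [0,0,0],
    [0,0,0]
  ],
  "xyz": [
    [-0.59,0,0.06],
    [-0.58,0,0.1],
    [-0.58,0,0.15],
    [-0.56,0,0.19],
    [-0.55,0,0.23],
    [-0.53,0,0.26],
    [-0.52,0,0.3],
    [-0.49,0,0.33],
    [-0.47,0,0.36]
  ],
  "claw": [1,1,1,1,1,1,1,1,1]
}}

```text
clock: 6.7
tcp_pos: [0.5521, -0.003, 0.3489]
tool_rot: [0.001, 0.665, 0.747, 0.001]
ft_force: [0.3, 0.1, 4.9]
width: 0.0
gripper_force: 2.2
```

```bash
python3 - <<'E'
from h import *
o=robot.observe();print(o["tcp_pos"],o["ft_force"])
a=robot.get_image("scene")["pixels"];b=robot.get_image("side")["pixels"]
f=lambda p:cv2.resize(p,None,fx=3,fy=3,interpolation=cv2.INTER_CUBIC)
cv2.imwrite("pics/a3.png",np.hstack([f(a[80:270,230:360]),f(b[40:230,170:300])])[:,:,::-1])
E
```

```text
[ 0.55206626 -0.00298675  0.34890991] [0.31776298 0.12376028 4.8713633 ]
```

View pics/a3.png

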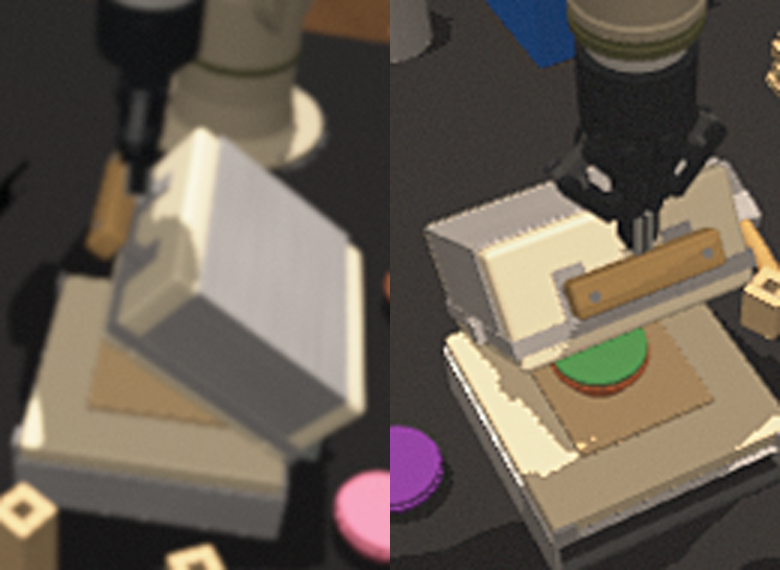

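The lid is about 0.63 rad open. The fingertip is on the handle's rear edge, so I bias the path slightly forward.

Call:
{"method": "jog_arm", "body": {
  "dr": [
    [0,0,0],
    [0,0,0],
    [0,0,0],
    [0,0,0],
    [0,0,0],
    [0,0,0],
    [0,0,0]
  ],
  "xyz": [
    [-0.5,0,0.39],
    [-0.48,0,0.42],
    [-0.37,0,0.35],
    [-0.28,0,0.32],
    [-0.27,0,0.33],
    [-0.25,0,0.34],
    [-0.2,0,0.35]
  ],
  "claw": [1,1,1,1,1,1,1]
}}

```text
clock: 7.5
tcp_pos: [0.5595, -0.0726, 0.2717]
tool_rot: [-0.0, 0.665, 0.747, -0.0]
ft_force: [-0.3, 2.5, 0.7]
width: 0.0001
gripper_force: 0.8
```

Call:
{"method": "jog_arm", "body": {
  "dr": [
    [0,0,0],
    [0,0,0],
    [0,0,0]
  ],
  "xyz": [
    [-0.19,0,0.36],
    [-0.17,0,0.3],
    [-0.13,0,0.3]
  ],
  "claw": [1,1,1]
}}

```text
clock: 7.8
tcp_pos: [0.5612, -0.0871, 0.243]
tool_rot: [-0.0, 0.665, 0.747, -0.0]
ft_force: [0.0, 1.5, 1.5]
width: 0.0
gripper_force: 0.6
```

Call:
{"method": "jog_arm", "body": {
  "dr": [
    [0,0,0],
    [0,0,0],
    [0,0,0],
    [0,0,0],
    [0,0,0]
  ],
  "xyz": [
    [-0.05,0,0.2],
    [-0.05,0,0.2],
    [0,0,0.15],
    [0,0,0.1],
    [0,0,0.1]
  ],
  "claw": [1,1,1,1,1]
}}

```text
clock: 8.3
tcp_pos: [0.5617, -0.0894, 0.2213]
tool_rot: [0.0, 0.665, 0.747, 0.0]
ft_force: [0.6, -1.5, 1.6]
width: 0.0001
gripper_force: 0.7
```

```bash
python3 - <<'E'
from h import *
o=robot.observe();print(o["tcp_pos"],o["ft_force"])
a=robot.get_image("scene");A=a["pixels"];b=robot.get_image("side")["pixels"]
P=cloud(a);print(P[170:240:10,270:330:10,2].round(3))
f=lambda p:cv2.resize(p,None,fx=3,fy=3,interpolation=cv2.INTER_CUBIC)
cv2.imwrite("pics/a4.png",np.hstack([f(A[90:280,220:350]),f(b[80:270,180:310])])[:,:,::-1])
E
```

```text
[ 0.56165792 -0.08942182  0.22128295] [ 0.6429465  -1.52573989  1.57894619]
[[0.18  0.181 0.179 0.179 0.181 0.176]
 [0.181 0.178 0.181 0.178 0.177 0.177]
 [0.179 0.18  0.179 0.179 0.179 0.176]
 [0.18  0.182 0.179 0.181 0.178 0.176]
 [0.151 0.155 0.161 0.164 0.171 0.172]
 [0.113 0.119 0.124 0.13  0.135 0.137]
 [0.081 0.079 0.079 0.089 0.097 0.1  ]]
```

View pics/a4.png

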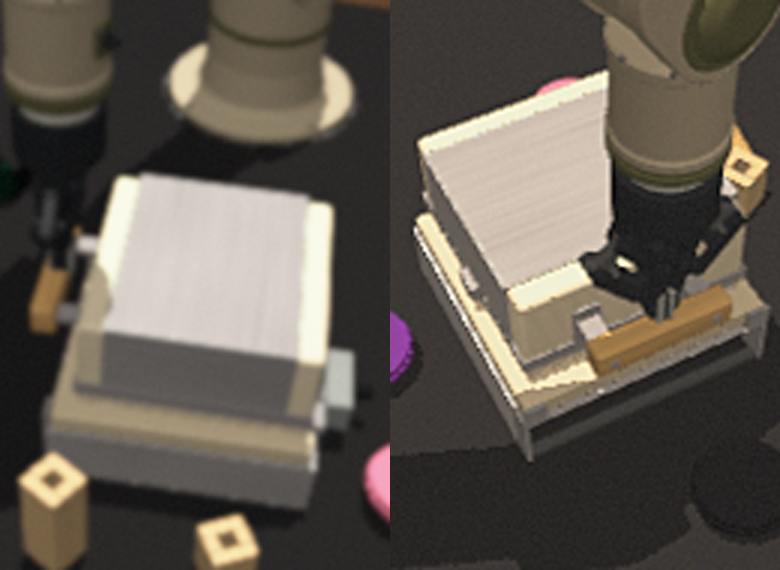

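The lid is nearly down, with its top at about 0.179 to 0.180 at the front and 0.177 at the back. I press on until it meets a firm stop.

Call:
{"method": "jog_arm", "body": {
  "dr": [
    [0,0,0],
    [0,0,0],
    [0,0,0],
    [0,0,0]
  ],
  "xyz": [
    [0,0,0.07],
    [0,0,0.07],
    [0,0,0.07],
    [0,0,0]
  ],
  "claw": [1,1,1,1]
}}

```text
clock: 8.8
tcp_pos: [0.5617, -0.0895, 0.2166]
tool_rot: [0.001, 0.665, 0.747, -0.0]
ft_force: [-6.4, -0.9, 18.7]
width: 0.0003
gripper_force: 9.7
```

Call:
{"method": "jog_arm", "body": {
  "dr": [
    [0,0,0],
    [0,0,0],
    [0,0,0]
  ],
  "xyz": [
    [0,0,0.05],
    [0,0,0.03],
    [0,0,0]
  ],
  "claw": [1,1,1]
}}

```text
clock: 9.1
tcp_pos: [0.5618, -0.0894, 0.2163]
tool_rot: [0.002, 0.665, 0.747, -0.0]
ft_force: [-12.0, -1.6, 43.9]
width: -0.0005
gripper_force: 22.1
```

It has hit a firm stop: the force rose by 25 N over 0.3 mm, so the lid is fully shut. Now I lift off and go to the switch.

Call:
{"method": "jog_arm", "body": {
  "dr": [
    [0,0,0],
    [0,0,0],
    [0,0,0],
    [0,0,0],
    [0,0,0],
    [0,0,0],
    [0,0,0.95],
    [0,0,0.95],
    [0,0,1.0],
    [0,0,0]
  ],
  "xyz": [
    [0,0,-0.2],
    [0,0,-0.3],
    [0,0,-0.8],
    [0,0,-0.8],
    [0,0,-0.8],
    [0,0,-0.7],
    [0,0,0],
    [0,0,0],
    [0,0,0],
    [0,0,0]
  ],
  "claw": [1,1,1,1,1,1,1,1,1,1]
}}

```text
clock: 10.1
tcp_pos: [0.5615, -0.0893, 0.3207]
tool_rot: [-0.0, 0.802, 0.597, -0.0]
ft_force: [-0.2, -0.0, 0.0]
width: -0.0001
gripper_force: 0.0
```

Call:
{"method": "jog_arm", "body": {
  "dr": [
    [0,0,0],
    [0,0,0],
    [0,0,0],
    [0,0,0],
    [0,0,0],
    [0,0,0],
    [0,0,0],
    [0,0,0],
    [0,0,0],
    [0,0,0],
    [0,0,0],
    [0,0,0]
  ],
  "xyz": [
    [-0.95,-0.08,0],
    [-0.95,-0.08,0],
    [-0.95,-0.08,0],
    [-0.95,-0.08,0],
    [-0.95,-0.08,0],
    [-0.95,-0.08,0],
    [-0.95,-0.08,0],
    [-0.95,-0.08,0],
    [-0.95,-0.08,0],
    [-0.95,-0.08,0],
    [-0.95,-0.08,0],
    [-0.8,-0.08,0]
  ],
  "claw": [1,1,1,1,1,1,1,1,1,1,1,1]
}}

```text
clock: 11.3
tcp_pos: [0.4372, -0.4063, 0.3204]
tool_rot: [-0.0, 0.8, 0.6, -0.0]
ft_force: [-0.8, 0.3, -0.9]
width: 0.0003
gripper_force: 0.0
```

```bash
python3 - <<'E'
from h import *
o=robot.observe();print(o["tcp_pos"],o["tool_rot"],o["ft_force"])
p=o["tcp_pos"][:2]; d=p-[.4855,-.4193]; print("ctrl rel pivot x,y",d@[.959,-.284],d@[.284,.959])
a=robot.get_image("scene");P=cloud(a);s=robot.get_image("side");Q=cloud(s)
m=(P[...,2]>.12)&(P[...,1]>-.1)&(P[...,1]<.16)&(P[...,0]>.42)&(P[...,0]<.66)
for X in(P,Q):
    m=(abs(X[...,2]-.177)<.012)&(X[...,1]>-.06)&(X[...,1]<.13)&(X[...,0]>.46)&(X[...,0]<.63)
    q=X[m]; k=(q[:,:2]-[.531,.146])@[-.117,.993]; print(m.sum(),np.polyfit(k,q[:,2],1))
E
```

```text
[ 0.43716798 -0.40631828  0.32042654] [-2.37131934e-04  8.00236130e-01  5.99684980e-01 -6.82411367e-05] [-0.81199617  0.34562979 -0.94054735]
ctrl rel pivot x,y -0.0500372166397943 -0.001276823946313885
3266 [0.00171383 0.17792779]
967 [-0.01435414  0.17508172]
```

The lid's top is level, so it is shut and stayed so. The tool is in place over the front of the controller, so I descend and push along tool +y.

Call:
{"method": "jog_arm", "body": {
  "dr": [
    [0,0,0],
    [0,0,0],
    [0,0,0],
    [0,0,0],
    [0,0,0],
    [0,0,0],
    [0,0,0],
    [0,0,0]
  ],
  "xyz": [
    [0,0,0.8],
    [0,0,0.8],
    [0,0,0.8],
    [0,0,0.8],
    [0,0,0.7],
    [0,0,0.4],
    [0,0,0.25],
    [0,0,0]
  ],
  "claw": [1,1,1,1,1,1,1,1]
}}

```text
clock: 12.2
tcp_pos: [0.4381, -0.4045, 0.1836]
tool_rot: [-0.001, 0.801, 0.599, -0.0]
ft_force: [0.5, 0.1, 0.3]
width: -0.0001
gripper_force: 0.0
```

```bash
python3 - <<'E'
from h import *
o=robot.observe();print(o["tcp_pos"],o["ft_force"])
a=robot.get_image("scene")["pixels"];b=robot.get_image("side")["pixels"]
f=lambda p:cv2.resize(p,None,fx=4,fy=4,interpolation=cv2.INTER_CUBIC)
cv2.imwrite("pics/a5.png",np.hstack([f(a[90:210,110:208]),f(b[260:380,240:338])])[:,:,::-1])
E
```

```text
[ 0.4380695  -0.40446331  0.18360101] [0.53693727 0.12115022 0.27319343]
```

View pics/a5.png

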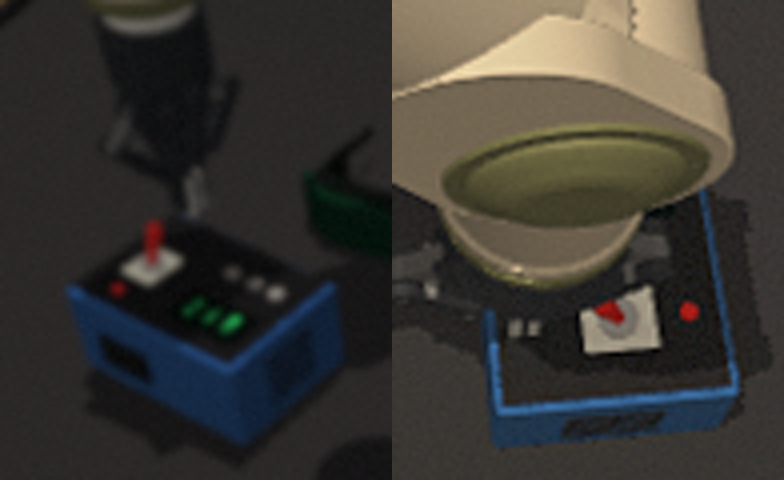

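The fingertips, in the right crop at (525,327), sit in front of the bat at (610,312) and in line with it. Pushing toward the lamp.

Call:
{"method": "jog_arm", "body": {
  "dr": [
    [0,0,0],
    [0,0,0],
    [0,0,0],
    [0,0,0],
    [0,0,0],
    [0,0,0]
  ],
  "xyz": [
    [0,0.2,0],
    [0,0.2,0],
    [0,0.2,0],
    [0,0.2,0],
    [0,0.2,0],
    [0,0.1,0]
  ],
  "claw": [1,1,1,1,1,1]
}}

```text
clock: 12.9
tcp_pos: [0.47, -0.4145, 0.1846]
tool_rot: [0.0, 0.801, 0.598, -0.0]
ft_force: [-1.4, 0.4, 4.0]
width: 0.0002
gripper_force: 1.8
```

Call:
{"method": "jog_arm", "body": {
  "dr": [
    [0,0,0],
    [0,0,0],
    [0,0,0]
  ],
  "xyz": [
    [0,0.15,0],
    [0,0.15,0],
    [0,0,0]
  ],
  "claw": [1,1,1]
}}

```text
clock: 13.2
tcp_pos: [0.479, -0.417, 0.184]
tool_rot: [0.0, 0.801, 0.598, 0.0]
ft_force: [0.1, 0.2, 0.8]
width: -0.0002
gripper_force: 0.2
```

```bash
python3 - <<'E'
from h import *
a=robot.get_image("scene")["pixels"];b=robot.get_image("side")["pixels"]
f=lambda p:cv2.resize(p,None,fx=4,fy=4,interpolation=cv2.INTER_CUBIC)
cv2.imwrite("pics/a6.png",np.hstack([f(a[90:210,110:208]),f(b[260:380,240:338])])[:,:,::-1])
E
```

```text
(no output)
```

View pics/a6.png

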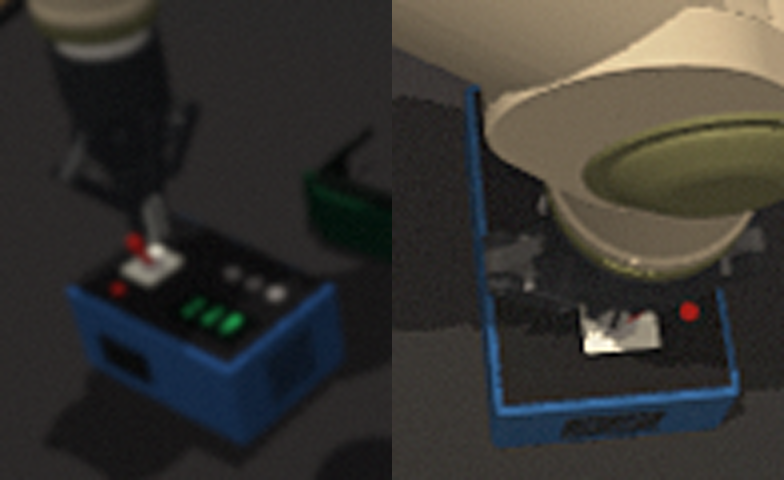

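The bat, in the left crop at (135,242), now leans toward the lamp at (118,290) with the fingertip behind it. I push on to the stop.

Call:
{"method": "jog_arm", "body": {
  "dr": [
    [0,0,0],
    [0,0,0],
    [0,0,0]
  ],
  "xyz": [
    [0,0.07,0],
    [0,0.07,0],
    [0,0,0]
  ],
  "claw": [1,1,1]
}}

```text
clock: 13.6
tcp_pos: [0.4801, -0.4174, 0.1836]
tool_rot: [-0.002, 0.802, 0.598, -0.002]
ft_force: [-7.2, 2.7, 4.9]
width: -0.0002
gripper_force: 4.5
```

Call:
{"method": "jog_arm", "body": {
  "dr": [
    [0,0,0],
    [0,0,0]
  ],
  "xyz": [
    [0,0.05,0],
    [0,0,0]
  ],
  "claw": [1,1]
}}

```text
clock: 13.8
tcp_pos: [0.4805, -0.4175, 0.1835]
tool_rot: [-0.003, 0.802, 0.598, -0.002]
ft_force: [-10.4, 5.1, 6.3]
width: -0.0003
gripper_force: 6.6
```

Call:
{"method": "jog_arm", "body": {
  "dr": [
    [0,0,0],
    [0,0,0],
    [0,0,0],
    [0,0,0],
    [0,0,0],
    [0,0,0],
    [0,0,0]
  ],
  "xyz": [
    [0,-0.3,0],
    [0,-0.6,0],
    [0,-0.6,0],
    [0,0,-0.9],
    [0,0,-0.9],
    [0,0,-0.9],
    [0,0,-0.9]
  ],
  "claw": [1,1,1,1,1,1,1]
}}

```text
clock: 14.5
tcp_pos: [0.4406, -0.4056, 0.2933]
tool_rot: [0.0, 0.801, 0.598, 0.0]
ft_force: [-0.1, -0.8, -0.1]
width: 0.0001
gripper_force: 0.0
```

Call:
{"method": "jog_arm", "body": {
  "dr": [
    [0,0,0],
    [0,0,0],
    [0,0,0],
    [0,0,0],
    [0,0,0],
    [0,0,0],
    [0,0,0]
  ],
  "xyz": [
    [-0.9,0,0],
    [-0.9,0,0],
    [-0.9,0,0],
    [-0.9,0,0],
    [-0.9,0,0],
    [-0.9,0,0],
    [0,0,0]
  ],
  "claw": [1,1,1,1,1,1,1]
}}

```text
clock: 15.2
tcp_pos: [0.3921, -0.565, 0.2917]
tool_rot: [0.001, 0.803, 0.596, -0.001]
ft_force: [-0.3, -0.5, -0.0]
width: 0.0001
gripper_force: 0.0
```

```bash
python3 - <<'E'
from h import *
a=robot.get_image("scene");s=robot.get_image("side")
for im in(a,s):
    P=cloud(im);p=im["pixels"].astype(int);m=(p[...,0]>110)&(p[...,1]<75)&(p[...,2]<75)&(P[...,2]>.095)&(P[...,2]<.13)&(abs(P[...,0]-.485)<.05)&(abs(P[...,1]+.42)<.04)
    q=P[m];d=q[:,:2]-[.4855,-.4193];x=d@[.959,-.284];t=q[:,2]>.112;print(m.sum(),x.mean(),x[t].mean() if t.any() else 0,q.max(0))
A,B=a["pixels"],s["pixels"]
f=lambda p:cv2.resize(p,(390,300),interpolation=cv2.INTER_CUBIC)
cv2.imwrite("pics/a7.png",np.vstack([np.hstack([f(A),f(B)]),np.hstack([f(A[130:207,110:210]),f(B[270:370,235:365])])])[:,:,::-1])
E
```

```text
15 0.011473415158791595 0.01282407648502368 [ 0.50144172 -0.41639295  0.12530142]<stdin>:5: RuntimeWarning: Mean of empty slice.
  ret = ret.dtype.type(ret / rcount)
Traceback (most recent call last):
ValueError: zero-size array to reduction operation maximum which has no identity
```

```bash
python3 - <<'E'
from h import *
a=robot.get_image("scene");save(a,"end.png");P=cloud(a)
m=(abs(P[...,2]-.177)<.012)&(P[...,1]>-.06)&(P[...,1]<.13)&(P[...,0]>.46)&(P[...,0]<.63)
q=P[m];print(m.sum(),np.polyfit((q[:,:2]-[.531,.146])@[-.117,.993],q[:,2],1))
E
```

```text
3259 [0.00140275 0.17787803]
```

View pics/end.png

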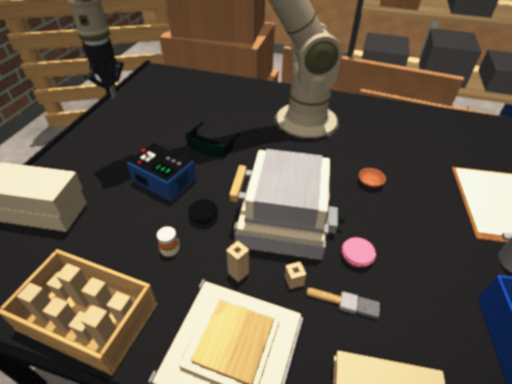

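The lid is shut and level at (288,195), the switch at (143,153) leans to the lamp, the arm is clear and the bystanders in view are where they were.

```bash
python3 -c "
from plant import robot
print(robot.close_job())"
```

```text
the job is handed in; nothing more can be done
None
```

The kiln lid is fully shut, the red power switch was then flipped to on, and the job is handed in with the arm clear of everything, at about 15 s of the 56 s allowed; no verdict came back.

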